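# Set up the bioprinter stage

### The job

Set up the printer's stage for a run, everything standing upright in one line along the stage's centre line: put the square riser on the stage midway between the touch probe and the wiper, and stand the white dish centred on top of the riser. Stand the steel purge cup midway between the riser and the wiper, and the stepped height gauge midway between the riser and the touch probe. Leave the jar, the beaker and the bottle where they are.

Things in the scene. Friction and masses are not known exactly. Their poses are not given: they have to be found in the camera images.
- stage: the printer's stage: flat black plate, fixed to the bench, 400 mm long (its y) by 120 mm (its x), 10 mm thick, with two grey slot lines and a fine bright centre line (at its x = 0) along its length. Origin: centre of its underside, top at z = 10 mm. Its place and yaw on the bench vary.
- probe: the touch probe, fixed upright on the centre line near one end of the stage (which end varies), 170 mm from the stage's middle: steel pin 12 mm thick with a round tip on a flat square foot 34 mm wide and 10 mm high, 43 mm tall in all. Origin: centre of its underside (on the stage's top).
- wiper: the nozzle wiper, fixed on the centre line near the other end of the stage, 170 mm from the stage's middle: grey block 60 mm (across the stage) by 28 mm by 16 mm high carrying a thin upright dark rubber blade, 36 mm tall in all. Origin: centre of its underside (on the stage's top).
- riser: the riser: plain square aluminium block, 44 x 44 mm, 25 mm tall, four small dark holes on top, about 0.13 kg, loose. Origin: centre of its underside; z up, x and y square to its sides.
- dish: the sample dish: low open round white plastic dish, 54 mm outer diameter, 18 mm tall, wall 3 mm, floor 4 mm, about 35 g, loose. Origin: centre of its underside.
- cup: the purge cup: open round steel cup with straight sides, 40 mm outer diameter, 40 mm tall, wall 3 mm, about 90 g, loose. Origin: centre of its underside.
- block: the height gauge: stepped steel block, 30 mm wide (its x) by 56 mm long (its y), 18 mm tall on its -y half and 36 mm tall on its +y half, about 0.35 kg, loose. Origin: centre of its 30 x 56 mm underside.
- jar: bystander: small amber glass jar with a black cap, 42 mm diameter, 45 mm tall, loose, standing among the things. Origin: centre of its underside.
- beaker: bystander: clear glass beaker, 56 mm rim diameter, 60 mm tall, narrower at the foot, loose, standing among the things. Origin: centre of its underside.
- bottle: bystander: clear glass bottle with a blue cap, 60 mm diameter, 125 mm tall, loose, standing to the robot's left. Origin: centre of its underside.
There are look-alikes about, which are no part of the job. Leave any blue or green look-alike of the riser alone.

How it is judged:
By the outcome, as a careful person would: the job done as asked, in the order asked, and still so for the second after the job is handed in, with the robot touching nothing.
It also fails if it takes over 96 s, if anything falls off the work surface, if the arm or the gripper's body presses on something with over 40 N, if the wrist force passes 120 N, or if a joint passes its speed limit or range.

### The arm

A 6-joint arm with a two-finger parallel gripper is mounted at the origin on the work surface. World frame = base frame: x ahead of the robot, y to its left, z up, the work surface at z = 0. Lengths are in m, angles in rad, forces in N, time in s.
With the tool pointing down it reaches from about 0.375 to 0.9 m from the base axis. Payload 3.1 kg.
Tool frame: the origin (TCP) lies midway between the tips of the shut fingers; the grasp point (between the pads) lies 19 mm behind it; z points along the fingers, y is the line along which they close (so a half turn about z gives the same grasp; the last joint's range is limited). The gripper opens to 85 mm and grips with 20 to 120 N. Pads are 22 mm wide; open, the fingers measure 114 mm over their backs; the gripper's body (76 mm by 85 mm) begins 54 mm behind the grasp point. The pads swing forward as they close: fully open they stand 13 mm farther back than shut.
Start: joints at [-1.3, 0.527, 1.433, -0, 1.181, -0.178], TCP at [0.272, -0.563, 0.231] pointing down, gripper open.
Joint ranges: [-3.08, 3.08], [-0.75, 2.2], [0.22, 2.44], [-1.43, 4.57], [0, 2.65], [-2.85, 2.85]. Speed limits (rad/s): [2.79, 2.79, 3.14, 3.14, 3.14, 3.14].

### API

Orientations are given as a unit quaternion [x, y, z, w].
In Python, from station import manip gives the robot as it stands.
- The arm moves only by the tool step_arm, never from a script. Its argument "targets" is text: rows parted by semicolons, each of 4 numbers parted by spaces: the shift along the tool's x, y, z in mm, then the turn about the tool's z in degrees. A call has 1 to 12 rows; each row is the pose to reach, as a shift and turn from the pose commanded when the call began, along the tool's axes at that moment; what a row does not reach only later rows make up. A row lasts 1/10 s, in which the tool goes at most 50 mm and 8.59 degrees, less where a joint would pass 70% of its speed; a pose out of reach is approached as far as the arm can. A call with a gripper value outside its range is refused whole. "gripper" is the closure, from 0 (fully open) to 1 (shut), set as the call begins (left out, the last holds). The fingers move at their own pace and stop on an object; "squeeze" is the grip in N (left out, the last holds). Time passes only in rows, so rows that repeat a pose let the fingers close. It gives the time, the measured TCP pose, the force, the opening and the grip force at its end, in the units of the state.
- manip.sense(): the state, without advancing time (a new reading comes with each control period).
- manip.snapshot(name): name is "scene" or "top" or "wrist"; returns the picture (384x512x3 uint8, red, green, blue); there is no depth.
- manip.get_calibration(name): a dict with "fov_y" (degrees; the focal length in pixels is half the picture's height over the tangent of half this angle, whatever the lens; pixels are square), "cx", "cy" (the principal point, pixels), "extrinsics" (4x4, takes a point from camera to world coordinates); the wrist camera has in their place "tool_from_camera" (4x4, takes a point from camera to tool coordinates, whose origin is the TCP and whose axes are the flange's). Camera axes: x right, y down, z forward; pixel columns grow to the right and rows downward; lengths in m; the calibration is good to about 2 mm. A picture is of the moment at which its call begins: read the wrist's pose just before it. get_calibration takes no time and is no camera call.
- manip.sign_off(): hands the job in; it is judged then, once.
Trained networks look in the newest picture that a camera, given by its name, has taken for a name from the list of things; names that differ only in an ending like _2 or _b are one class to them, and where a whole thing is asked for, a point or a joint stands for the part that bears it (a point fixed in the world has none). Each returns a list of dicts, best first, with "p" (0 to 1); they miss things now and then, are a little off and sometimes report something else, mostly with a low value. They report only what shows in the picture. A call takes as long as a camera call. They do not tell look-alikes from the thing itself.
- manip.recognise(camera, query): "position" ([column, row] in pixels, amid what is visible of it).
- manip.masks_of(camera, query): "pixels" (384x512 bool, what is visible of it) and "position" ([column, row] in pixels, amid what is visible of it).
- manip.mark_of(camera, query): "position" ([column, row] in pixels: a listed point, or the origin of a listed thing).
The state is a dict: "t": time; "q": joint angles; "qd": joint speeds; "tau": joint torques, N m; "tcp_pos": TCP position; "tool_rot": TCP orientation; "force": force on the tool from outside, world axes, zero at the start; "ft_torque": the same for the moment, N m; "finger_gap": opening from 0.0 (shut) to 1.0 (fully open); "gripper_force": force on a finger pad.
Only numpy, scipy, OpenCV 4.12 (cv2) and the standard library are available. Lean on these libraries where they do the work, as an engineer would, in place of code of your own. Each camera call takes 0.05 s, during which the arm holds its last target. There are 200 camera calls.

## Working session

There is one attempt and no reset: what is moved stays moved. The work goes in short steps, Python scripts to look and compute and a tool call to move; the robot and the scene stay as the last step left them, time stands still between calls to the robot, and variables do not carry over. Pictures are saved under pics/ and viewed, at most 17 in all, crops included, and the job is handed in when it is done.

Besides the shell and the picture viewer there is one more tool, called after ">>>" as name(argument=value, ...), one argument or row to a line, values as JSON. step_arm: Moves the arm, as the interface text tells. Its arguments: {"type":"object","properties":{"targets":{"type":"string"},"gripper":{"type":"number"},"squeeze":{"type":"number"}},"required":["targets"]}

```bash
ls; mkdir -p pics
cat > h.py <<'E'
import numpy as np, cv2
from station import manip
from scipy.spatial.transform import Rotation as R
def cal(n, s=None):
    c=manip.get_calibration(n); f=192/np.tan(np.radians(c["fov_y"])/2)
    if n=="wrist":
        s=s or manip.sense(); T=np.eye(4); T[:3,:3]=R.from_quat(s["tool_rot"]).as_matrix(); T[:3,3]=s["tcp_pos"]
        E=T@np.array(c["tool_from_camera"])
    else: E=np.array(c["extrinsics"])
    return f,c["cx"],c["cy"],E
def ray(C,px):
    f,cx,cy,E=C; d=E[:3,:3]@np.array([(px[0]-cx)/f,(px[1]-cy)/f,1]); return E[:3,3],d/np.linalg.norm(d)
def onz(C,px,z):
    o,d=ray(C,px); return o+d*(z-o[2])/d[2]
def proj(C,p):
    f,cx,cy,E=C; q=E[:3,:3].T@(np.array(p)-E[:3,3]); return np.array([f*q[0]/q[2]+cx,f*q[1]/q[2]+cy])
def tri(rays):
    A=0;b=0
    for o,d in rays:
        P=np.eye(3)-np.outer(d,d); A=A+P; b=b+P@o
    return np.linalg.solve(A,b)
def snap(n,fn=None):
    im=manip.snapshot(n)
    if fn: cv2.imwrite("pics/"+fn,im[:,:,::-1])
    return im
E
python3 - <<'E'
from h import *
for n in("scene","top"):
    snap(n,n+"0.png"); C=cal(n); print(n,C[0:3],C[3].round(3).tolist())
    for q in "stage probe wiper riser dish cup block jar beaker bottle".split():
        for r in manip.mark_of(n,q)[:4]: print(q,np.round(r["position"],1),round(r["p"],2),onz(C,r["position"],0.0).round(3))
print(manip.get_calibration("wrist"), manip.sense()["t"])
a=[cv2.imread("pics/%s0.png"%n) for n in("scene","top")]
E
```

```text
pics
scene (np.float64(416.83059769499675), 251.80619671406782, 190.65616093329035) [[0.061, 0.601, -0.797, 1.384], [0.998, -0.029, 0.054, -0.03], [0.01, -0.798, -0.602, 0.734], [0.0, 0.0, 0.0, 1.0]]
stage [224.1 240.4] 0.62 [ 0.617 -0.046  0.   ]
stage [222.3 202.7] 0.57 [ 0.464 -0.05   0.   ]
probe [158.4 230.7] 0.46 [ 0.572 -0.215  0.   ]
probe [293.8 244.1] 0.45 [0.639 0.128 0.   ]
wiper [160.4 230.3] 0.75 [ 0.571 -0.21   0.   ]
wiper [304.6 194.2] 0.27 [0.436 0.188 0.   ]
riser [115.6 249.8] 0.9 [ 0.636 -0.312  0.   ]
riser [139.4 181.2] 0.78 [ 0.349 -0.298  0.   ]
riser [183.1 175.2] 0.74 [ 0.323 -0.169  0.   ]
riser [135.9 200.2] 0.73 [ 0.441 -0.294  0.   ]
dish [225.2 201.6] 0.84 [ 0.46  -0.042  0.   ]
cup [174.2 195.7] 0.8 [ 0.425 -0.188  0.   ]
block [344.8 192.4] 0.55 [0.433 0.307 0.   ]
block [173.  195.6] 0.49 [ 0.425 -0.191  0.   ]
jar [303.8 197.6] 0.48 [0.452 0.184 0.   ]
beaker [257.6 197.6] 0.74 [0.446 0.051 0.   ]
bottle [397.4 215.6] 0.67 [0.544 0.426 0.   ]
top (np.float64(358.4070135397388), 256.86465994391244, 191.78757016620781) [[0.028, -0.988, 0.151, 0.333],
[... 571 characters left out ...]
] 0.63 [ 0.442 -0.197  0.   ]
cup [360.4 206.9] 0.17 [ 0.463 -0.289  0.   ]
block [169.4 213.5] 0.57 [0.427 0.302 0.   ]
jar [206.2 208.6] 0.51 [0.445 0.189 0.   ]
beaker [247.9 210.6] 0.76 [0.442 0.06  0.   ]
bottle [134.1 179.5] 0.7 [0.531 0.42  0.   ]
{'fov_y': 58.50025922364033, 'cx': 254.98933909557093, 'cy': 191.7468368950971, 'tool_from_camera': array([[ 1.68127645e-04, -9.55960785e-01, -2.93494378e-01,
         7.57041442e-02],
       [ 9.99999876e-01,  2.34576895e-05,  4.96442192e-04,
         1.25960755e-04],
       [-4.67694567e-04, -2.93494426e-01,  9.55960670e-01,
        -1.41683227e-01],
       [ 0.00000000e+00,  0.00000000e+00,  0.00000000e+00,
         1.00000000e+00]])} 1.1
```

View pics/scene0.png

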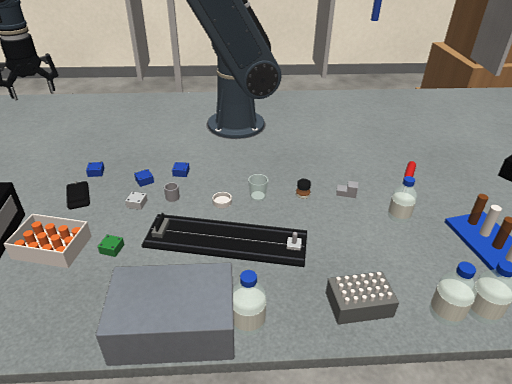

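View pics/top0.png

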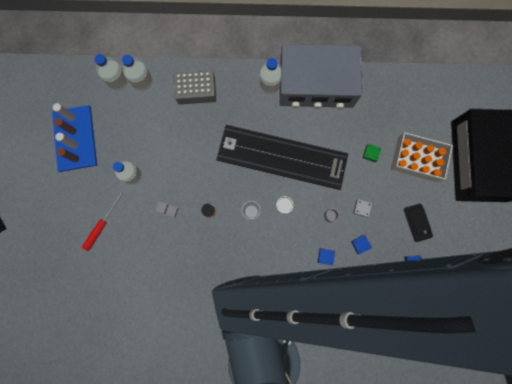

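The scene picture (looking back at the robot, right = +y) shows these:
- The aluminium riser at (136,200).
- Look-alikes to leave alone: blue blocks at (95,170), (144,177) and (181,170), and a green one at (111,245).
- Cup at (172,191), dish at (222,199), gauge at (347,189).
- Wiper at (160,226), probe at (294,240).

In the top picture the silver riser is at (363,208), the blue blocks at (327,256) and (362,243), and the green one at (372,152).

I choose the silver block.

```bash
cat >> h.py <<'E'
def yaw(s=None):
    s=s or manip.sense(); M=R.from_quat(s["tool_rot"]).as_matrix(); return np.degrees(np.arctan2(M[1,0],M[0,0]))
def goto(p,closeyaw=None):
    """shift (mm, tool axes) and turn (deg) from the present pose; closeyaw=world yaw of tool y (mod 180)"""
    s=manip.sense(); M=R.from_quat(s["tool_rot"]).as_matrix()
    d=M.T@(np.array(p)-s["tcp_pos"])*1000; t=0
    if closeyaw is not None:
        cur=np.degrees(np.arctan2(M[1,1],M[0,1])); t=-((closeyaw-cur+90)%180-90)
    print("shift",d.round(1),"turn",round(t,1),"q6",round(np.degrees(s["q"][5]),1),"tilt",M[:,2].round(3),"t",s["t"])
E
python3 - <<'E'
from h import *
CT,CS=cal("top"),cal("scene")
for q,px in dict(riser=((363,208),(136,200)),cup=((331,215),(172,191)),dish=((285,205),(222,199)),block=((167,210),(347,189)),probe=((230,144),(294,240)),wiper=((337,168),(160,226))).items():
    best=[]
    for n,C,p in(("top",CT,px[0]),("scene",CS,px[1])):
        L=[r["position"] for r in manip.mark_of(n,q) if np.hypot(*(np.array(r["position"])-p))<15]
        best.append(L[0] if L else p)
    X=tri([ray(CT,best[0]),ray(CS,best[1])]); print(q,np.round(best,1).tolist(),X.round(3))
print(yaw()); goto([.46,-.27,.26],0)
a=cv2.resize(cv2.imread("pics/scene0.png")[170:260,80:370],None,fx=2.7,fy=2.7,interpolation=3);cv2.imwrite("pics/crop.png",a)
E
```

```text
riser [[362.0, 206.6], [135.9, 200.2]] [ 0.462 -0.288  0.017]
cup [[330.8, 213.1], [174.2, 195.7]] [ 0.44  -0.19   0.012]
dish [[283.1, 202.2], [225.2, 201.6]] [ 0.47  -0.045  0.009]
block [[169.4, 213.5], [344.8, 192.4]] [ 0.428  0.307 -0.005]
probe [[230.7, 148.3], [293.8, 244.1]] [0.64  0.124 0.001]
wiper [[334.2, 169.8], [160.4, 230.3]] [ 0.577 -0.208  0.006]
25.769654251091367
shift [ 296.8 -181.8  -28.7] turn -64.2 q6 -10.2 tilt [-0. -0. -1.] t 1.7
```

View pics/crop.png

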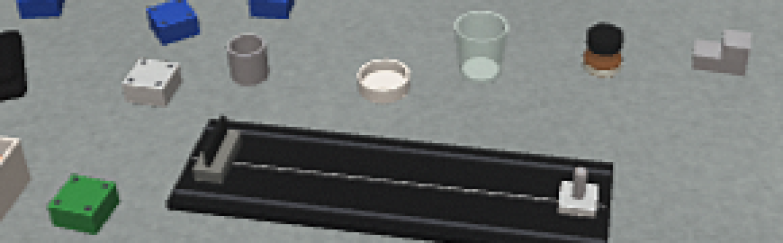

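The crop confirms it: the aluminium riser has four dark holes, the blue and green ones are look-alikes, and everything stands upright.

>>> step_arm(
  targets="40 -25 -5 -8.5; 85 -50 -10 -17; 130 -80 -15 -25.5; 175 -105 -20 -34; 220 -130 -25 -42.5; 265 -160 -29 -51; 310 -182 -29 -53.5; 310 -182 -29 -53.5; 310 -182 -29 -53.5",
  gripper=0,
)

```text
t: 2.6
tcp_pos: [0.4728, -0.2624, 0.2605]
tool_rot: [0.769, 0.639, -0.0, 0.0]
force: [-0.5, -0.2, 1.2]
finger_gap: 1.0
gripper_force: 0.0
```

```bash
cat >> h.py <<'E'
def look(qs,fn=None,z=0.0,near=None):
    s=manip.sense(); im=snap("wrist",fn); C=cal("wrist",s); out={}
    print("t",round(s["t"],2),"tcp",np.round(s["tcp_pos"],4),"yaw",yaw(s).round(2))
    for q in qs:
        for r in manip.masks_of("wrist",q)[:3]:
            m=r["pixels"].astype(np.uint8); ys,xs=np.nonzero(m); cs,_=cv2.findContours(m,0,1); c=max(cs,key=cv2.contourArea)
            (ctr,wh,_)=cv2.minAreaRect(c)
            print(q,round(r["p"],2),"bbox",xs.min(),ys.min(),xs.max(),ys.max(),"pos",np.round(r["position"],1),"ground",onz(C,r["position"],z).round(4),"col",im[m>0].mean(0).round())
    return im,C
E
python3 - <<'E'
from h import *
im,C=look("riser cup dish wiper stage".split(),"w1.png",.01)
E
```

```text
t 2.6 tcp [ 0.4728 -0.2624  0.2605] yaw 79.48
riser 0.83 bbox 128 166 182 216 pos [155.3 188.4] ground [ 0.3494 -0.2815  0.01  ] col [ 49.  91. 183.]
riser 0.68 bbox 374 158 424 200 pos [401.6 180.1] ground [ 0.639  -0.3249  0.01  ] col [ 56. 141.  73.]
riser 0.68 bbox 69 86 121 128 pos [ 92.2 108.1] ground [ 0.3052 -0.1785  0.01  ] col [ 47.  90. 183.]
cup 0.71 bbox 187 81 226 120 pos [203.2 102.3] ground [ 0.428  -0.1949  0.01  ] col [154. 152. 160.]
wiper 0.68 bbox 315 74 375 103 pos [344.   87.5] ground [ 0.5831 -0.2077  0.01  ] col [129. 128. 124.]
stage 0.67 bbox 286 0 408 117 pos [340.4  48.3] ground [ 0.5836 -0.1674  0.01  ] col [45. 44. 48.]
stage 0.32 bbox 186 81 227 120 pos [201.8 103.7] ground [ 0.4262 -0.1961  0.01  ] col [153. 151. 159.]
```

View pics/w1.png

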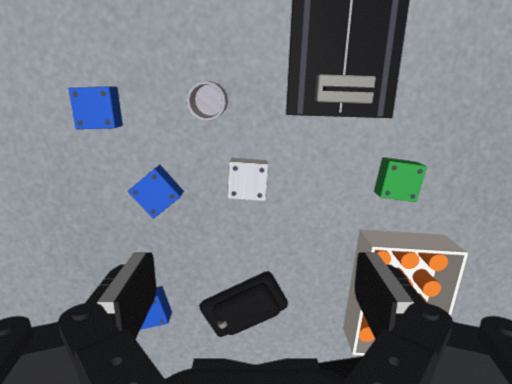

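The wrist view shows the silver riser at (248,180), the cup at (208,100), the wiper at (346,90), and the blue and green look-alikes around them. Next I measure the riser's top face and move above it.

```bash
cat >> h.py <<'E'
def bright(im,C,px,z,thr=None,rad=60):
    """bright blob holding px -> minAreaRect corners on plane z: centre, sides mm, yaw deg mod 90"""
    g=im.min(2); x0,y0=max(0,int(px[0]-rad)),max(0,int(px[1]-rad)); w=g[y0:y0+2*rad,x0:x0+2*rad]
    if thr is None: thr,_=cv2.threshold(w,0,255,cv2.THRESH_OTSU)
    m=cv2.morphologyEx((w>thr).astype(np.uint8),cv2.MORPH_CLOSE,np.ones((7,7)))
    cs,_=cv2.findContours(m,0,1); c=min(cs,key=lambda c:-cv2.pointPolygonTest(c,(float(px[0]-x0),float(px[1]-y0)),True))
    W=np.array([onz(C,p[0]+[x0,y0],z)[:2]*1000 for p in c],np.float32)
    (ctr,wh,a)=cv2.minAreaRect(W); print("thr",thr,"centre",np.round(ctr,1),"size",np.round(wh,1),"yaw",round(a,1)); return np.array(ctr)/1000,wh,a
E
python3 - <<'E'
from h import *
s=manip.sense(); im=cv2.imread("pics/w1.png")[:,:,::-1]; C=cal("wrist",s)
print(im[150:202:4,240],)
for t in(None,205): bright(im,C,(249,183),.025,t,28)
for p in((249,183),(208,100)): pass
goto([.455,-.285,.12])
E
```

```text
[[150 156 162]
 [143 148 154]
 [126 126 127]
 [175 172 169]
 [208 210 218]
 [208 208 219]
 [210 211 219]
 [210 212 220]
 [209 211 220]
 [209 210 218]
 [209 211 219]
 [210 211 219]
 [206 205 214]]
thr 175.0 centre [ 457.8 -291.8] size [43.2 43.9] yaw 75.1
thr 205 centre [ 457.8 -291.9] size [41.2 41.6] yaw 75.2
shift [-22.  -12.  140.2] turn 0 q6 -30.4 tilt [-0. -0. -1.] t 2.9
```

>>> step_arm(
  targets="-15 -5 48 4.4; -32 -9 96 4.4; -32 -9 144 4.4; -32 -9 190 4.4; -32 -9 225 4.4; -32 -9 250 4.4; -32 -9 256 4.4; -32 -9 256 4.4",
)

```text
t: 3.7
tcp_pos: [0.4563, -0.2944, 0.0035]
tool_rot: [0.795, 0.607, -0.0, -0.001]
force: [0.9, 0.3, 0.7]
finger_gap: 0.998
gripper_force: 0.0
```

>>> step_arm(
  targets="0 0 0 0; 0 0 0 0; 0 0 0 0; 0 0 0 0; 0 0 0 0; 0 0 0 0",
  gripper=1,
  squeeze=40,
)

```text
t: 4.3
tcp_pos: [0.4577, -0.2946, 0.0059]
tool_rot: [0.794, 0.608, 0.0, 0.001]
force: [-1.2, -0.4, 6.8]
finger_gap: 0.506
gripper_force: 42.1
```

>>> step_arm(
  targets="0 0 -40 0; 0 0 -85 0; 25 8 -130 -2; 55 17 -170 -4.4; 90 27 -205 -4.4; 125 37 -240 -4.4; 160 47 -275 -4.4; 195 57 -305 -4.4; 225 67 -335 -4.4; 255 77 -365 -4.4; 279 83 -395 -4.4; 279 83 -395 -4.4",
)

```text
t: 5.5
tcp_pos: [0.6127, -0.0434, 0.4046]
tool_rot: [0.769, 0.64, 0.004, 0.004]
force: [-0.1, -0.3, -1.1]
finger_gap: 0.504
gripper_force: 41.9
```

>>> step_arm(
  targets="0 0 0 0; 0 0 0 0; 0 0 0 0",
)

```text
t: 5.8
tcp_pos: [0.6086, -0.047, 0.3974]
tool_rot: [0.771, 0.637, -0.001, -0.002]
force: [-0.2, 0.5, -1.8]
finger_gap: 0.503
gripper_force: 41.9
```

Run:
```python
from h import *
s=manip.sense(); print(s["finger_gap"],s["gripper_force"])
im,C=look("probe wiper stage dish cup".split(),"w2.png",.01)
for q in("probe","wiper","stage"):
    for r in manip.mark_of("wrist",q)[:2]: print(q,np.round(r["position"],1),round(r["p"],2),onz(C,r["position"],.01 if q!="stage" else 0).round(4))
```

```text
0.5028088680932603 41.91110908985138
t 5.8 tcp [ 0.6086 -0.047   0.3974] yaw 79.19
probe 0.86 bbox 251 0 276 23 pos [264.1  11.2] ground [0.6534 0.1226 0.01  ] col [200. 200. 205.]
stage 0.65 bbox 220 0 308 198 pos [259.8  99.8] ground [0.6257 0.0067 0.01  ] col [51. 51. 54.]
dish 0.65 bbox 147 140 183 175 pos [163.2 157.2] ground [ 0.4611 -0.0504  0.01  ] col [228. 227. 225.]
cup 0.91 bbox 155 230 183 259 pos [167.4 244.9] ground [ 0.4281 -0.1979  0.01  ] col [124. 120. 124.]
probe [261.4   9. ] 0.67 [0.6502 0.126  0.01  ]
stage [257.4 133.1] 0.88 [ 0.6129 -0.0424  0.    ]
```

View pics/w2.png

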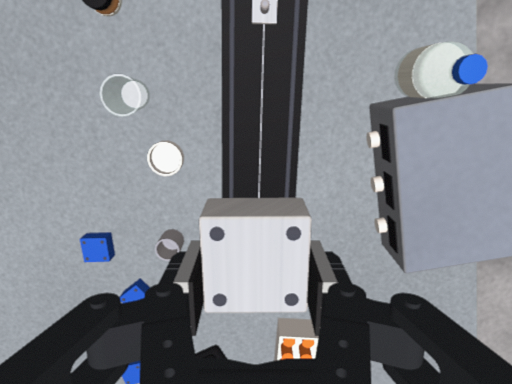

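The riser is held square. The centre line runs from (264,25) to (259,195), with the probe foot at (264,11), the dish at (165,158) and the cup at (168,245). Next I fit the line.

Run:
```python
from h import *
s=manip.sense(); C2=cal("wrist",s)
M=R.from_euler("xyz",[np.pi,0,np.radians(79.48)]).as_quat()
C1=cal("wrist",dict(tcp_pos=[.4728,-.2624,.2605],tool_rot=[.769,.639,0,0]))
def line(f,C,rows,c0,c1):
    g=cv2.imread("pics/"+f).min(2).astype(float); P=[]
    for r in rows:
        w=g[r,c0:c1]-np.median(g[r,c0:c1]); w[w<30]=0
        if w.sum()>0: P.append(onz(C,(c0+(w*np.arange(len(w))).sum()/w.sum(),r),.01)[:2])
    P=np.array(P); vx,vy,x,y=cv2.fitLine(P.astype(np.float32),cv2.DIST_HUBER,0,1e-4,1e-4).ravel()
    if vy<0: vx,vy=-vx,-vy
    print(f,len(P),"dir",np.degrees(np.arctan2(vy,vx)).round(2),"x at y=-.2,-.046,.12:",[round(float(x+vx/vy*(Y-y)),4) for Y in(-.2,-.046,.12)])
line("w2.png",C2,range(35,190,3),252,270); line("w1.png",C1,range(5,65,3),340,358)
g1=cv2.imread("pics/w1.png").mean(2); g2=cv2.imread("pics/w2.png").mean(2)
print(g1[66:124,330].round().astype(int).tolist()); print(g2[0:40,258].round().astype(int).tolist())
e=[r for r in range(108,124)]
for col in(300,330,380):
    r=108+np.argmax(np.diff(g1[108:124,col])); print("stage end",col,r,onz(C1,(col,r+.5),.01).round(4))
print("foot near edge",onz(C2,(264,22.5),.02), "wiper near/far top edges", [onz(C1,(346,r),.026).round(4) for r in(74,102.5)])
```

```text
w2.png 52 dir 77.83 x at y=-.2,-.046,.12: [0.5861, 0.6193, 0.6551]
w1.png 20 dir 77.77 x at y=-.2,-.046,.12: [0.5829, 0.6163, 0.6522]
[35, 38, 37, 39, 38, 38, 38, 39, 67, 125, 155, 161, 159, 159, 156, 158, 157, 159, 159, 137, 78, 38, 35, 34, 54, 139, 158, 157, 155, 156, 157, 158, 155, 156, 151, 124, 70, 40, 40, 41, 41, 39, 38, 37, 41, 39, 39, 36, 37, 46, 106, 147, 155, 154, 155, 155, 156, 154]
[224, 223, 223, 224, 225, 224, 224, 224, 224, 225, 225, 224, 223, 224, 224, 223, 224, 222, 224, 223, 225, 227, 189, 119, 64, 44, 46, 46, 46, 45, 47, 47, 42, 47, 44, 45, 45, 42, 44, 46]
stage end 300 115 [ 0.5314 -0.2286  0.01  ]
stage end 330 115 [ 0.5644 -0.2347  0.01  ]
stage end 380 117 [ 0.6194 -0.2472  0.01  ]
foot near edge [0.65288191 0.10772617 0.02      ] wiper near/far top edges [array([ 0.5827, -0.1939,  0.026 ]), array([ 0.5796, -0.2225,  0.026 ])]
```

>>> step_arm(
  targets="4 8 45 1.4; 4 8 90 1.4; 4 8 135 1.4; 4 8 180 1.4; 4 8 225 1.4; 4 8 270 1.4; 4 8 305 1.4; 4 8 327 1.4; 4 8 327 1.4; 4 8 327 1.4; 4 8 327 1.4",
)

```text
t: 7.35
tcp_pos: [0.6202, -0.0441, 0.0742]
tool_rot: [0.778, 0.628, 0.001, 0.002]
force: [-0.2, -0.5, -0.8]
finger_gap: 0.505
gripper_force: 41.8
```

```bash
cat >> h.py <<'E'
def line(g,C,rows,c0,c1,z=.01):
    g=g.min(2).astype(float); P=[]
    for r in rows:
        w=g[r,c0:c1]-np.median(g[r,c0:c1]); w[w<30]=0
        if w.sum()>0: P.append(onz(C,(c0+(w*np.arange(len(w))).sum()/w.sum(),r),z)[:2])
    P=np.array(P); vx,vy,x,y=cv2.fitLine(P.astype(np.float32),cv2.DIST_HUBER,0,1e-4,1e-4).ravel()
    if vy<0: vx,vy=-vx,-vy
    print(len(P),"dir",np.degrees(np.arctan2(vy,vx)).round(2),"x at y=-.2,-.042,.12:",[round(float(x+vx/vy*(Y-y)),4) for Y in(-.2,-.042,.12)])
E
python3 - <<'E'
from h import *
s=manip.sense()
im,C=look("riser probe".split(),"w3.png",.095)
b=(im.min(2)>170)
goto([.6176,-.0446,.0145])
E
```

```text
t 7.35 tcp [ 0.6202 -0.0441  0.0742] yaw 77.88
riser 0.69 bbox 199 198 310 312 pos [253.5 254.3] ground [ 0.6228 -0.0318  0.095 ] col [216. 216. 219.]
probe 0.32 bbox 0 224 75 306 pos [ 32.2 266.2] ground [ 0.5365 -0.0184  0.095 ] col [216. 213. 210.]
shift [-1.  -2.2 59.6] turn 0 q6 -2.2 tilt [ 0.003 -0.001 -1.   ] t 7.5
```

View pics/w3.png

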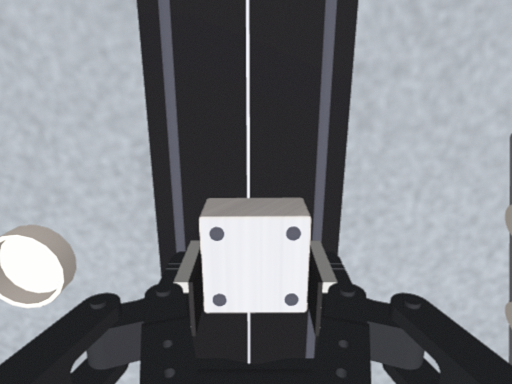

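The picture shows the held riser centred near column 255 with the centre line at column 248, so I measure the sideways offset.

Run:
```python
from h import *
s=manip.sense(); im=cv2.imread("pics/w3.png"); C=cal("wrist",s)
line(im,C,range(5,190,4),235,262); line(im,C,list(range(5,190,4))+list(range(330,360,2)),235,262)
c,_,_=bright(im,C,(255,255),s["tcp_pos"][2]+.0205,190,62)
M=R.from_quat(s["tool_rot"]).as_matrix(); print("riser in tool xy", ((c-np.array(s["tcp_pos"])[:2])@M[:2,:2]*1000).round(1), s["tcp_pos"])
# riser bottom front-edge check
```

```text
47 dir 77.8 x at y=-.2,-.042,.12: [0.5824, 0.6166, 0.6516]
62 dir 77.76 x at y=-.2,-.042,.12: [0.5823, 0.6165, 0.6517]
thr 190 centre [621.4 -38. ] size [44.5 42.3] yaw 78.1
riser in tool xy [6.2 0.4] [ 0.61971643 -0.04404897  0.07415596]
```

>>> step_arm(
  targets="-3 -3.7 20 0; -3 -3.7 40 0; -3 -3.7 50 0; -3 -3.7 55 0; -3 -3.7 57 0; -3 -3.7 57 0; -3 -3.7 57 0",
)

```text
t: 8.2
tcp_pos: [0.6151, -0.0461, 0.0161]
tool_rot: [0.778, 0.628, 0.001, 0.001]
force: [-0.1, -0.3, -1.2]
finger_gap: 0.504
gripper_force: 41.9
```

>>> step_arm(
  targets="0 0 1 0; 0 0 1.5 0; 0 0 2 0; 0 0 2 0",
)

```text
t: 8.6
tcp_pos: [0.6151, -0.046, 0.0159]
tool_rot: [0.778, 0.629, 0.001, 0.001]
force: [-3.7, 1.0, 12.3]
finger_gap: 0.506
gripper_force: 43.4
```

Contact. I open the gripper, retreat and check.

>>> step_arm(
  targets="0 0 0 0; 0 0 0 0; 0 0 0 0; 0 0 0 0",
  gripper=0,
)

```text
t: 9.0
tcp_pos: [0.6143, -0.0459, 0.0131]
tool_rot: [0.778, 0.628, -0.0, -0.0]
force: [-0.4, 0.6, 0.1]
finger_gap: 1.002
gripper_force: 0.0
```

>>> step_arm(
  targets="0 0 -20 0; 0 0 -60 0; 0 0 -105 0; 0 0 -150 0; 0 0 -200 0; 0 0 -250 0; 0 0 -300 0; 0 0 -345 0; 0 0 -345 0; 0 0 -345 0; 0 0 -345 0; 0 0 -345 0",
)

```text
t: 10.2
tcp_pos: [0.6132, -0.0457, 0.3558]
tool_rot: [0.778, 0.628, -0.001, -0.002]
force: [-0.3, 0.5, 0.4]
finger_gap: 0.997
gripper_force: 0.0
```

Run:
```python
from h import *
im,C=look("riser probe wiper dish cup".split(),"w4.png",.01)
```

```text
t 10.2 tcp [ 0.6132 -0.0457  0.3558] yaw 77.87
riser 0.97 bbox 67 247 105 280 pos [ 84.6 265.6] ground [ 0.305  -0.1823  0.01  ] col [ 51.  92. 179.]
riser 0.95 bbox 241 122 273 155 pos [257. 138.] ground [ 0.6165 -0.0411  0.01  ] col [212. 213. 218.]
riser 0.84 bbox 288 286 319 320 pos [304.6 302.8] ground [ 0.6368 -0.3232  0.01  ] col [ 64. 151.  82.]
probe 0.83 bbox 245 0 271 19 pos [255.    8.3] ground [0.6485 0.1212 0.01  ] col [208. 207. 212.]
dish 0.71 bbox 136 148 175 186 pos [155.7 169.6] ground [ 0.4623 -0.0551  0.01  ] col [232. 231. 229.]
cup 0.79 bbox 153 242 178 277 pos [163.7 257.9] ground [ 0.4326 -0.1955  0.01  ] col [126. 122. 125.]
```

View pics/w4.png

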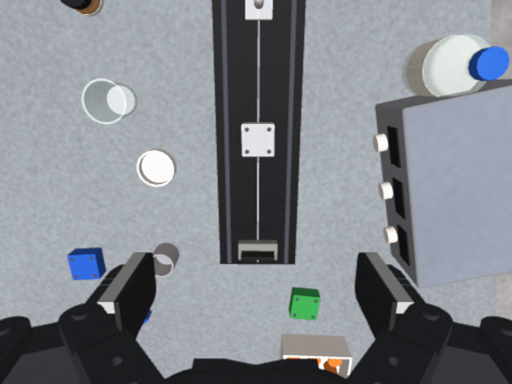

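The riser is on the stage at (258,140), with the probe at (258,8) and the wiper at (258,250). I measure both gaps in this same picture.

Run:
```python
from h import *
s=manip.sense(); im=cv2.imread("pics/w4.png"); C=cal("wrist",s); g=im.mean(2)
line(im,C,list(range(25,118,3))+list(range(165,235,3)),250,267)
c,_,a=bright(im,C,(258,140),.035,185,24)
u=np.array([np.cos(np.radians(77.8)),np.sin(np.radians(77.8))])
def edge(col,r0,r1,z,sg):
    r=r0+np.argmax(sg*np.diff(g[r0:r1,col].astype(float))); return onz(C,(col,r+.5),z)[:2]
for n,p in(("stage end",np.mean([edge(k,255,275,.01,1) for k in range(228,290,4)],0)),("foot edge",np.mean([edge(k,10,32,.02,-1) for k in range(248,270,2)],0)),("wiper top front edge",np.mean([edge(k,230,250,.026,1) for k in range(242,274,4)],0))):
    print(n,p.round(4),"dist along line to riser mm",((p-c)@u*1000).round(1))
# dish: white blob, rim z=.018
bright(im,C,(156,168),.018,200,30)
bright(cv2.imread("pics/w2.png"),cal("wrist",dict(tcp_pos=[.6086,-.047,.3974],tool_rot=[.771,.637,-.001,-.002])),(165,158),.018,200,30)
goto([.4715,-.05,.20]);
```

```text
55 dir 77.77 x at y=-.2,-.042,.12: [0.5855, 0.6197, 0.6549]
thr 185 centre [619.5 -40.8] size [41.9 42.5] yaw 77.9
stage end [ 0.5786 -0.2378] dist along line to riser mm -201.3
foot edge [0.6514 0.1061] dist along line to riser mm 150.3
wiper top front edge [ 0.5844 -0.1954] dist along line to riser mm -158.5
thr 200 centre [465.9 -52.9] size [52.8 53.4] yaw 30.2
thr 200 centre [464.  -51.2] size [51.8 53.2] yaw 79.2
shift [ -34.  -138.5  157.8] turn 0 q6 -2.5 tilt [-0.001  0.    -1.   ] t 10.5
```

Measured against the foot and the wiper, the riser sits 2 mm too far toward the probe, so I regrip and shift it.

>>> step_arm(
  targets="0 0 50 0; 0 0 100 0; 0 0 150 0; 0 0 200 0; 0 0 250 0; 0 0 300 0; 0 0 330 0; 0 0 343 0; 0 0 343 0; 0 0 343 0",
)

```text
t: 11.5
tcp_pos: [0.6156, -0.0462, 0.0166]
tool_rot: [0.778, 0.628, 0.001, 0.001]
force: [-0.5, 0.3, 0.3]
finger_gap: 1.003
gripper_force: 0.0
```

>>> step_arm(
  targets="0 0 0 0; 0 0 0 0; 0 0 0 0; 0 0 0 0; 0 0 0 0; 0 0 -4 0; -2.2 0.5 -4 0; -2.2 0.5 -4 0; -2.2 0.5 -2 0; -2.2 0.5 1 0; -2.2 0.5 1 0; -2.2 0.5 1 0",
  gripper=1,
)

```text
t: 12.7
tcp_pos: [0.6143, -0.0483, 0.017]
tool_rot: [0.778, 0.629, -0.0, 0.0]
force: [-5.7, 0.7, 16.4]
finger_gap: 0.506
gripper_force: 43.6
```

>>> step_arm(
  targets="0 0 0 0; 0 0 0 0; 0 0 0 0; 0 0 0 0; 0 0 -30 0; 0 0 -80 0; 0 0 -130 0; 0 0 -180 0; 0 0 -220 0; 0 0 -220 0; 0 0 -220 0; 0 0 -220 0",
  gripper=0,
)

```text
t: 13.9
tcp_pos: [0.613, -0.0479, 0.2324]
tool_rot: [0.778, 0.628, -0.001, -0.002]
force: [-0.9, -0.5, -0.5]
finger_gap: 0.994
gripper_force: 0.0
```

Run:
```python
from h import *
s=manip.sense();im=snap("wrist","w5.png"); C=cal("wrist",s)
line(im,C,list(range(5,60,3)),230,280); k=[r["position"] for r in manip.recognise("wrist","riser")]; print(np.round(k,1), s["tcp_pos"])
k=min(k,key=lambda p:abs(p[0]-256)); bright(im,C,k,.035,185,36)
d=[r["position"] for r in manip.recognise("wrist","dish")]; print(np.round(d,1))
if d: c,_,_=bright(im,C,d[0],.018,200,42); goto([c[0],c[1],.06])
```

```text
19 dir 77.78 x at y=-.2,-.042,.12: [0.583, 0.6172, 0.6523]
[[256.5 155.5]
 [ 35.8 306. ]
 [322.2 351. ]] [ 0.61301855 -0.04785799  0.23244512]
thr 185 centre [616.9 -39.5] size [72.1 43.9] yaw 77.1
[[122.  189.9]]
thr 200 centre [463.9 -52.4] size [53.7 53.1] yaw 77.0
shift [ -35.8 -144.3  172.7] turn 0 q6 -2.7 tilt [-0.004  0.001 -1.   ] t 14.05
```

>>> step_arm(
  targets="-12 -46 20 0; -24 -92 45 0; -36 -135 80 0; -36 -144.3 120 0; -36 -144.3 165 0; -36 -144.3 200 0; -36 -144.3 220 0; -36 -144.3 226 0; -36 -144.3 226 0; -36 -144.3 226 0",
)

```text
t: 15.05
tcp_pos: [0.4661, -0.0532, 0.0087]
tool_rot: [0.778, 0.628, 0.0, 0.0]
force: [0.0, -0.1, 0.7]
finger_gap: 1.001
gripper_force: 0.0
```

>>> step_arm(
  targets="0 0 0 0; 0 0 0 0; 0 0 0 0; 0 0 0 0; 0 0 0 0; 0 0 0 0",
  gripper=1,
  squeeze=22,
)

```text
t: 15.65
tcp_pos: [0.4662, -0.0532, 0.0097]
tool_rot: [0.778, 0.628, 0.001, 0.001]
force: [-0.1, -0.2, 7.0]
finger_gap: 0.609
gripper_force: 21.6
```

>>> step_arm(
  targets="0 0 -30 0; 0 0 -75 0; 0 0 -110 0; 0 0 -110 0; 0 0 -110 0",
)

```text
t: 16.15
tcp_pos: [0.4661, -0.0532, 0.1194]
tool_rot: [0.778, 0.628, 0.001, 0.001]
force: [0.4, 0.7, -0.2]
finger_gap: 0.608
gripper_force: 23.3
```

Run:
```python
from h import *
s=manip.sense();print(s["tcp_pos"],s["finger_gap"],s["gripper_force"]); im=snap("wrist","w6.png"); C=cal("wrist",s)
d=manip.masks_of("wrist","dish"); print([(np.round(r["position"],1),r["p"]) for r in d])
goto([.6175,-.05,.12],-12.2)
```

```text
[ 0.46606467 -0.05315248  0.11941139] 0.6084932314374162 23.312136149033904
[(array([253. , 254.5]), 0.84)]
shift [ 34.8 148.7  -2.5] turn 0.1 q6 -8.1 tilt [-0.002  0.001 -1.   ] t 16.25
```

View pics/w6.png

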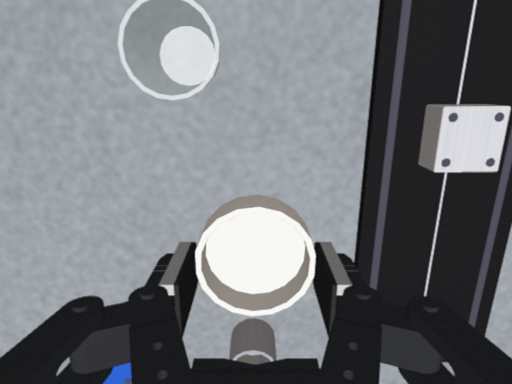

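The dish is held level with its rim centred at (255,262), and the riser's top face is in view at about (468,138). I compute the shift from this one picture.

Run:
```python
from h import *
s=manip.sense(); im=cv2.imread("pics/w6.png"); C=cal("wrist",s)
zr=s["tcp_pos"][2]-.0087+.018
m=(im.min(2)>195).astype(np.uint8); cs,_=cv2.findContours(m,0,1)
c=max([k for k in cs if cv2.pointPolygonTest(k,(255.,250.),False)>0],key=cv2.contourArea)
W=np.array([onz(C,p[0],zr)[:2]*1000 for p in c],np.float32); d,r=cv2.minEnclosingCircle(W); print("dish",np.round(d,1),r, cv2.minAreaRect(W))
g=im.copy(); rr,a=None,None
b,_,_=bright(np.where(cv2.morphologyEx(im,cv2.MORPH_OPEN,np.ones((7,7)))>0,cv2.morphologyEx(im,cv2.MORPH_OPEN,np.ones((7,7))),0),C,(470,140),.035,185,44)
q=[r["position"] for r in manip.mark_of("wrist","riser")];print(np.round(q,1),[onz(C,p,.01).round(4) for p in q])
M=R.from_quat(s["tool_rot"]).as_matrix()[:2,:2]
print("dish in tool",(np.array(d)-np.array(s["tcp_pos"])[:2]*1000)@M,"riser-dish",(b*1000-d)@M)
```

```text
dish [465.9 -51.1] 26.410356521606445 ((465.8858642578125, -51.12310028076172), (52.57854461669922, 51.50143814086914), 78.15743255615234)
thr 185 centre [612.9 -41.4] size [42.4 43.6] yaw 77.9
[[453.2 135.8]] [array([ 0.6145, -0.0429,  0.01  ])]
dish in tool [1.86895895 0.65849561] riser-dish [ 40.32059292 141.71235725]
```

>>> step_arm(
  targets="-5 40 -10 0; -10 80 -10 0; -18 120 -10 0; -20 145 0 0; -20 145 0 0; -20 145 0 0; -20 145 0 0",
)

```text
t: 17.0
tcp_pos: [0.6012, -0.1022, 0.1169]
tool_rot: [0.778, 0.629, -0.001, -0.002]
force: [0.3, -0.4, -0.5]
finger_gap: 0.61
gripper_force: 23.4
```

```bash
cat > dr.py <<'E'
from h import *
s=manip.sense(); im=snap("wrist","w7.png"); C=cal("wrist",s)
zr=s["tcp_pos"][2]-.0087+.018
m=(im.min(2)>195).astype(np.uint8); cs,_=cv2.findContours(m,0,1)
c=max([k for k in cs if cv2.pointPolygonTest(k,(255.,250.),False)>0],key=cv2.contourArea)
W=np.array([onz(C,p[0],zr)[:2]*1000 for p in c],np.float32); d,r=cv2.minEnclosingCircle(W); print("dish",np.round(d,1),r)
line(im,C,range(2,30,2),230,275)
q=[r["position"] for r in manip.recognise("wrist","riser")];print(np.round(q,1)); q=min(q,key=lambda p:abs(p[0]-255)+abs(p[1]-100))
b,_,_=bright(cv2.morphologyEx(im,cv2.MORPH_OPEN,np.ones((7,7))),C,q,.035,185,44)
M=R.from_quat(s["tool_rot"]).as_matrix()[:2,:2]
print("tcp",s["tcp_pos"],"dish in tool",(np.array(d)-np.array(s["tcp_pos"])[:2]*1000)@M,"riser-dish",(b*1000-d)@M,"riser-tcp",(b*1000-np.array(s["tcp_pos"])[:2]*1000)@M)
E
python3 dr.py
```

```text
dish [ 602.2 -100.4] 26.470943450927734
14 dir 77.85 x at y=-.2,-.042,.12: [0.5832, 0.6172, 0.6521]
[[254.6 107.5]]
thr 185 centre [616.2 -42.8] size [42.7 42.9] yaw 77.9
tcp [ 0.60116909 -0.10224754  0.11692121] dish in tool [1.99744971 0.63251083] riser-dish [59.30711238  1.58485497] riser-tcp [61.30456209  2.2173658 ]
```

View pics/w7.png

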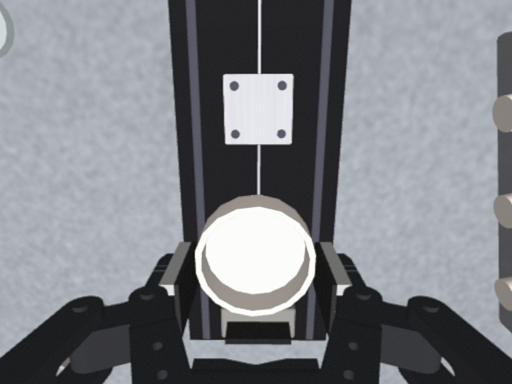

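>>> step_arm(
  targets="25 1 0 0; 50 1.6 15 0; 59 1.6 35 0; 59 1.6 55 0; 59 1.6 67 0; 59 1.6 70 0; 59 1.6 70 0; 59 1.6 70 0",
)

```text
t: 17.9
tcp_pos: [0.6177, -0.0462, 0.0492]
tool_rot: [0.778, 0.628, 0.0, 0.001]
force: [-0.5, 0.2, -1.0]
finger_gap: 0.607
gripper_force: 23.4
```

>>> step_arm(
  targets="0 0 1 0; 0 0 2 0; 0 0 3 0; 0 0 3 0",
)

```text
t: 18.3
tcp_pos: [0.6172, -0.0458, 0.0454]
tool_rot: [0.778, 0.628, 0.0, 0.0]
force: [0.4, -1.3, -1.0]
finger_gap: 0.613
gripper_force: 23.4
```

Run:
```python
from h import *
s=manip.sense(); im=snap("wrist","w8.png"); C=cal("wrist",s)
zr=s["tcp_pos"][2]-.0087+.018
m=(im.min(2)>195).astype(np.uint8); cs,_=cv2.findContours(m,0,1)
c=max([k for k in cs if cv2.pointPolygonTest(k,(255.,250.),False)>0],key=cv2.contourArea)
W=np.array([onz(C,p[0],zr)[:2]*1000 for p in c],np.float32); d,r=cv2.minEnclosingCircle(W); print("dish",np.round(d,1),r)
line(im,C,range(2,150,4),230,275); print(s["tcp_pos"],s["tool_rot"],s["qd"])
```

```text
dish [616.  -57.2] 39.565818786621094
37 dir 77.74 x at y=-.2,-.042,.12: [0.5827, 0.617, 0.6522]
[ 0.61717319 -0.04576311  0.04536174] [7.77863941e-01 6.28432724e-01 1.30505950e-05 8.33788060e-06] [0.00012087 0.0023119  0.00018852 0.00138625 0.00153912 0.00032522]
```

View pics/w8.png

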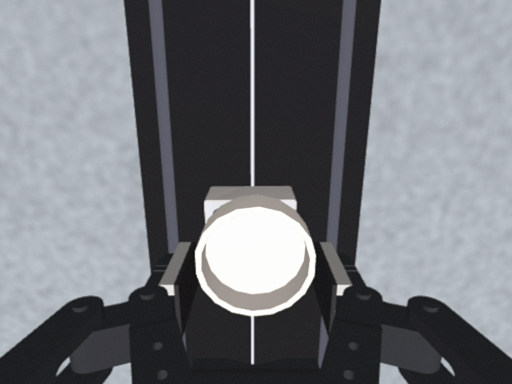

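Run:
```python
from h import *
s=manip.sense(); im=cv2.imread("pics/w8.png"); C=cal("wrist",s)
print(im[180:222:1,209].mean(1).round().astype(int).tolist()); print(im[204,196:306].mean(1).astype(int).tolist())
u=np.array([np.cos(np.radians(77.8)),np.sin(np.radians(77.8))])
for r in(199,200,201,202): print(r,(onz(C,(251,r),.035)[:2]-.022*u).round(4))
```

```text
[38, 36, 41, 37, 37, 35, 37, 53, 67, 92, 102, 115, 126, 132, 132, 133, 135, 136, 135, 150, 209, 232, 234, 236, 237, 236, 236, 236, 236, 236, 237, 237, 236, 237, 237, 237, 227, 192, 154, 142, 144, 145]
[38, 36, 37, 39, 36, 36, 34, 69, 196, 239, 238, 237, 236, 236, 236, 235, 234, 233, 233, 233, 233, 232, 233, 234, 234, 225, 213, 190, 164, 153, 147, 146, 146, 147, 148, 147, 148, 150, 149, 150, 150, 152, 150, 152, 151, 152, 153, 153, 154, 152, 151, 154, 152, 153, 154, 152, 153, 152, 154, 153, 152, 153, 154, 153, 153, 153, 153, 153, 152, 152, 153, 153, 154, 153, 153, 153, 152, 152, 152, 152, 152, 152, 151, 151, 152, 150, 149, 149, 149, 163, 190, 218, 232, 236, 236, 236, 236, 236, 235, 228, 168, 59, 35, 38, 37, 38, 37, 37, 38, 35]
199 [ 0.6166 -0.0425]
200 [ 0.6165 -0.043 ]
201 [ 0.6164 -0.0435]
202 [ 0.6163 -0.044 ]
```

>>> step_arm(
  targets="1 -1.8 0 0; 1 -1.8 1 0; 1 -1.8 2 0; 1 -1.8 3 0; 1 -1.8 3 0; 1 -1.8 3 0",
)

```text
t: 18.95
tcp_pos: [0.6154, -0.0442, 0.0447]
tool_rot: [0.778, 0.629, -0.0, 0.0]
force: [-3.8, 1.0, 13.8]
finger_gap: 0.611
gripper_force: 24.7
```

>>> step_arm(
  targets="0 0 -1 0; 0 0 -1 0; 0 0 -1 0; 0 0 -1 0; 0 0 -15 0; 0 0 -50 0; 0 0 -100 0; -30 0 -150 0; -60 0 -180 0; -80 0 -200 0; -80 0 -200 0; -80 0 -200 0",
  gripper=0,
)

```text
t: 20.15
tcp_pos: [0.5985, -0.1226, 0.243]
tool_rot: [0.778, 0.628, 0.0, 0.0]
force: [-0.1, 0.5, -0.5]
finger_gap: 1.001
gripper_force: 0.0
```

>>> step_arm(
  targets="0 0 0 0; 0 0 0 0; 0 0 0 0",
)

```text
t: 20.45
tcp_pos: [0.5984, -0.1214, 0.2409]
tool_rot: [0.777, 0.629, -0.001, -0.001]
force: [-0.1, -0.8, 0.5]
finger_gap: 1.004
gripper_force: 0.0
```

Run:
```python
from h import *
im,C=look("dish riser cup wiper jar block".split(),"w9.png",.02)
for n in("top",): snap(n,"top2.png")
```

```text
t 20.45 tcp [ 0.5984 -0.1214  0.2409] yaw 77.94
riser 0.73 bbox 296 285 337 327 pos [315.3 306.8] ground [ 0.6329 -0.3175  0.02  ] col [ 59. 149.  76.]
riser 0.57 bbox 0 231 56 275 pos [ 27.4 254.2] ground [ 0.3139 -0.1762  0.02  ] col [ 49.  89. 174.]
cup 0.63 bbox 107 226 152 266 pos [125.  246.8] ground [ 0.4291 -0.1909  0.02  ] col [124. 121. 124.]
cup 0.52 bbox 229 221 281 247 pos [256.3 233.5] ground [ 0.5822 -0.2063  0.02  ] col [96. 95. 92.]
wiper 0.81 bbox 229 220 281 248 pos [255.9 235.7] ground [ 0.5811 -0.2089  0.02  ] col [95. 94. 92.]
jar 0.4 bbox 229 221 281 246 pos [256.  234.9] ground [ 0.5814 -0.2079  0.02  ] col [96. 95. 92.]
```

View pics/w9.png

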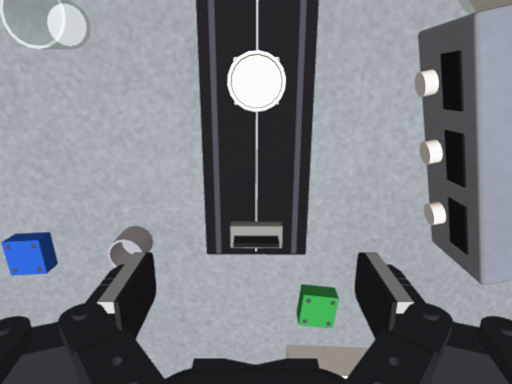

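The dish sits centred on the riser at (256,80), with the riser's corners showing evenly on both sides. The cup is at (130,247). I move up to the cup.

>>> step_arm(
  targets="-33 -28 0 0; -66 -56 15 0; -99 -84 30 0; -132 -114 50 0; -164 -143 70 0; -164 -143 70 0; -164 -143 70 0; -164 -143 70 0; -164 -143 70 0",
)

```text
t: 21.75
tcp_pos: [0.4261, -0.2527, 0.1731]
tool_rot: [0.777, 0.629, 0.0, 0.001]
force: [-0.0, -0.2, 0.7]
finger_gap: 0.999
gripper_force: 0.0
```

```bash
cat > cup.py <<'E'
from h import *
s=manip.sense(); im=snap("wrist","w10.png"); C=cal("wrist",s); M=R.from_quat(s["tool_rot"]).as_matrix()[:2,:2]
print("tcp",np.round(s["tcp_pos"],4))
for r in manip.masks_of("wrist","cup")[:2]:
    m=r["pixels"].astype(np.uint8); cs,_=cv2.findContours(m,0,1); c=max(cs,key=cv2.contourArea)
    W=np.array([onz(C,p[0],.04)[:2]*1000 for p in c],np.float32); print(round(r["p"],2),"box",cv2.boundingRect(c),"rect@40",np.round(cv2.minAreaRect(W)[0],1),np.round(cv2.minAreaRect(W)[1],1),"tool",((np.array(cv2.minAreaRect(W)[0])-np.array(s["tcp_pos"])[:2]*1000)@M).round(1))
E
python3 cup.py
```

```text
tcp [ 0.4261 -0.2527  0.1731]
0.94 box (224, 81, 50, 52) rect@40 [ 434.6 -193.4] [38.6 38.3] tool [59.7 -4. ]
```

View pics/w10.png

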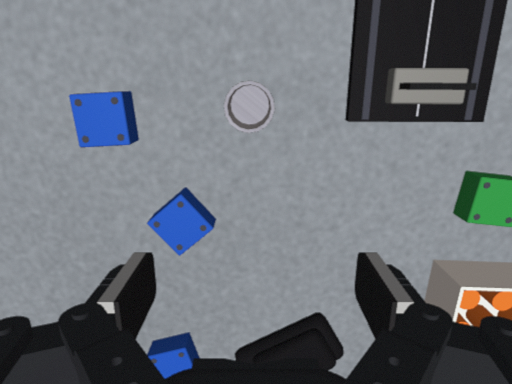

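The cup's rim is at (249,106) and it is clear of the blue blocks.

>>> step_arm(
  targets="30 -2 30 0; 60 -4 65 0; 60 -4 105 0; 60 -4 135 0; 60 -4 155 0; 60 -4 161 0; 60 -4 161 0; 60 -4 161 0",
)

```text
t: 22.65
tcp_pos: [0.4341, -0.1936, 0.0121]
tool_rot: [0.778, 0.629, 0.0, 0.001]
force: [0.4, 0.7, 0.3]
finger_gap: 0.998
gripper_force: 0.0
```

>>> step_arm(
  targets="0 0 0 0; 0 0 0 0; 0 0 0 0; 0 0 0 0; 0 0 0 0; 0 0 0 0",
  gripper=1,
  squeeze=35,
)

```text
t: 23.25
tcp_pos: [0.4336, -0.1937, 0.0122]
tool_rot: [0.778, 0.628, 0.0, 0.001]
force: [0.6, 0.2, 6.1]
finger_gap: 0.452
gripper_force: 34.8
```

>>> step_arm(
  targets="0 0 -40 0; 0 0 -85 0; 0 0 -110 0; 0 0 -110 0; 0 0 -110 0",
)

```text
t: 23.75
tcp_pos: [0.4332, -0.1934, 0.1216]
tool_rot: [0.778, 0.628, 0.0, 0.0]
force: [-0.6, 0.6, -1.3]
finger_gap: 0.45
gripper_force: 35.9
```

Run:
```python
from h import *
goto([.5885,-.170,.125],-12.2)
```

```text
shift [ 55.5 147.   -3.2] turn 0.1 q6 -25.5 tilt [ 0.001 -0.001 -1.   ] t 23.75
```

>>> step_arm(
  targets="15 40 -3 0; 30 80 -3 0; 45 120 -3 0; 55 147 -3 0; 55 147 -3 0; 55 147 -3 0; 55 147 -3 0; 55 147 -3 0; 55 147 -3 0",
)

```text
t: 24.65
tcp_pos: [0.5875, -0.1707, 0.1241]
tool_rot: [0.778, 0.628, -0.0, -0.001]
force: [-0.7, -0.2, -1.0]
finger_gap: 0.451
gripper_force: 35.9
```

Run:
```python
from h import *
s=manip.sense(); im=snap("wrist","w11.png"); C=cal("wrist",s); M=R.from_quat(s["tool_rot"]).as_matrix()[:2,:2]; t=np.array(s["tcp_pos"])
print("tcp",t.round(4))
line(im,C,range(130,190,4),235,275)
for q,z in(("cup",t[2]-.0122+.040),("dish",.053),("wiper",.026)):
  for r in manip.masks_of("wrist",q)[:2]:
    m=r["pixels"].astype(np.uint8); cs,_=cv2.findContours(m,0,1); c=max(cs,key=cv2.contourArea)
    W=np.array([onz(C,p[0],z)[:2]*1000 for p in c],np.float32); A=cv2.minAreaRect(W)
    print(q,round(r["p"],2),"box",cv2.boundingRect(c),np.round(A[0],1),np.round(A[1],1),"tool",((np.array(A[0])-t[:2]*1000)@M).round(1))
```

```text
tcp [ 0.5875 -0.1707  0.1241]
15 dir 77.75 x at y=-.2,-.042,.12: [0.5828, 0.6171, 0.6523]
dish 0.61 box (211, 0, 90, 39) [611.9 -62. ] [19.4 49.4] tool [111.4   1. ]
```

View pics/w11.png

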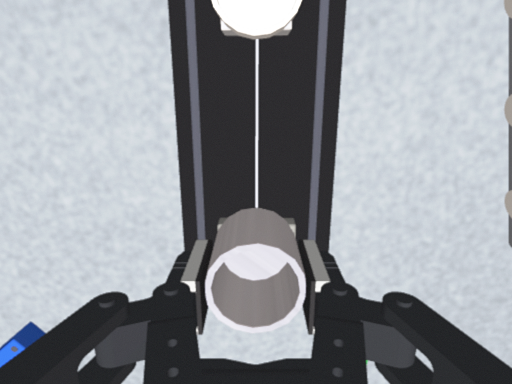

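The cup is upright in the hand with its rim at (255,287), the line is at column 257, and the dish is ahead. I compute the final shift.

Run:
```python
from h import *
s=manip.sense(); C=cal("wrist",s); M=R.from_quat(s["tool_rot"]).as_matrix()[:2,:2]; t=np.array(s["tcp_pos"])
z=t[2]-.0122+.04
P=[(206,287),(305,287),(255.5,244),(255.5,330)]; W=np.array([onz(C,p,z)[:2] for p in P]); c=np.array([*( (W[:2].mean(0)))]); c2=W[2:].mean(0)
print("sizes",np.linalg.norm(W[1]-W[0]),np.linalg.norm(W[3]-W[2]),"tool",((c-t[:2])@M*1000).round(1),((c2-t[:2])@M*1000).round(1))
u=np.array([np.cos(np.radians(77.8)),np.sin(np.radians(77.8))])
print("riser centre from near edge px row30 z.035", (onz(C,(257,29.5),.035)[:2]+.022*u).round(4), "dish near edge",(onz(C,(257,38.5),.053)[:2]+.027*u).round(4))
goto([.5984,-.1262,.0225])
```

```text
sizes 0.0376283208540178 0.03746882865323642 tool [2.5 0.8] [1.7 0.8]
riser centre from near edge px row30 z.035 [ 0.6178 -0.0433] dish near edge [ 0.6172 -0.0455]
shift [ 45.6   0.5 102. ] turn 0 q6 -14.5 tilt [ 0. -0. -1.] t 24.85
```

>>> step_arm(
  targets="20 0 0 0; 45 0 10 0; 45 0 40 0; 45 0 70 0; 45 0 90 0; 45 0 98 0; 45 0 98 0; 45 0 98 0; 45 0 98 0",
)

```text
t: 25.75
tcp_pos: [0.599, -0.127, 0.0277]
tool_rot: [0.778, 0.628, 0.001, 0.001]
force: [-0.4, -0.2, 0.0]
finger_gap: 0.45
gripper_force: 35.9
```

>>> step_arm(
  targets="0 0 1 0; 0 0 2 0; 0 0 3 0; 0 0 4 0; 0 0 4 0; 0 0 4 0",
)

```text
t: 26.35
tcp_pos: [0.598, -0.1265, 0.0223]
tool_rot: [0.778, 0.628, -0.0, -0.0]
force: [0.4, -0.7, -0.5]
finger_gap: 0.454
gripper_force: 35.9
```

>>> step_arm(
  targets="0 0 0.7 0; 0 0 1.4 0; 0 0 1.4 0; 0 0 1.4 0",
)

```text
t: 26.75
tcp_pos: [0.598, -0.1265, 0.0222]
tool_rot: [0.778, 0.628, 0.0, 0.0]
force: [-2.2, 0.4, 7.3]
finger_gap: 0.453
gripper_force: 36.8
```

>>> step_arm(
  targets="0 0 -1 0; 0 0 -1 0; 0 0 -1 0; 0 0 -1 0; 0 0 -20 0; 0 0 -65 0; 0 0 -110 0; 0 0 -155 0; 0 0 -200 0; 0 0 -200 0; 0 0 -200 0",
  gripper=0,
)

```text
t: 27.85
tcp_pos: [0.5984, -0.1266, 0.2222]
tool_rot: [0.778, 0.628, 0.001, 0.001]
force: [-0.3, 1.0, 0.2]
finger_gap: 0.998
gripper_force: 0.0
```

>>> step_arm(
  targets="35 -27 0 0; 70 -54 0 0; 105 -81 0 0; 140 -108 0 0; 175 -135 0 0; 210 -162 0 0; 245 -189 0 0; 280 -216 10 0; 310 -240 20 0; 327 -255 32 0; 327 -255 32 0; 327 -255 32 0",
)

```text
t: 29.05
tcp_pos: [0.4162, 0.2465, 0.1874]
tool_rot: [0.777, 0.629, -0.002, -0.0]
force: [0.9, 0.1, 0.8]
finger_gap: 0.998
gripper_force: 0.0
```

>>> step_arm(
  targets="0 0 0 0; 0 0 0 0; 0 0 0 0",
)

```text
t: 29.35
tcp_pos: [0.4182, 0.246, 0.1892]
tool_rot: [0.778, 0.628, 0.0, 0.0]
force: [-0.4, 0.5, -0.0]
finger_gap: 1.005
gripper_force: 0.0
```

Run:
```python
from h import *
im,C=look("block jar bottle".split(),"w12.png",.018)
```

```text
t 29.35 tcp [0.4182 0.246  0.1892] yaw 77.77
block 0.59 bbox 245 64 283 131 pos [265.3  94.4] ground [0.4425 0.3109 0.018 ] col [158. 157. 166.]
jar 0.87 bbox 267 204 311 258 pos [290.  229.7] ground [0.4402 0.1797 0.018 ] col [50. 43. 39.]
```

View pics/w12.png

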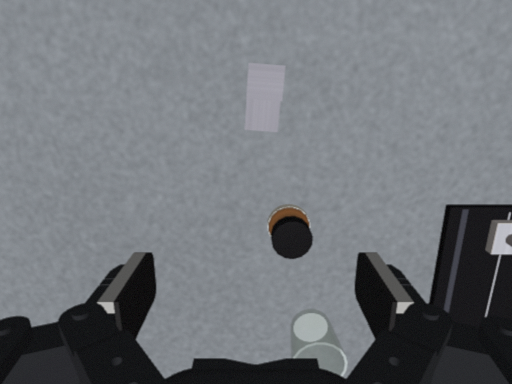

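The gauge stands at (265,97), tall half away from the robot camera's near edge (rows 64–97), with the jar at (290,230).

Run:
```python
from h import *
s=manip.sense(); C=cal("wrist",s); t=np.array(s["tcp_pos"]); M=R.from_quat(s["tool_rot"]).as_matrix()[:2,:2]
m=[r for r in manip.masks_of("wrist","block")][0]["pixels"]
rows=np.arange(66,130,3)
e=np.array([[r,np.nonzero(m[r])[0].min()-.5,np.nonzero(m[r])[0].max()+.5] for r in rows if m[r].any()])
print(e[:, :].tolist())
for sl,z in((e[e[:,0]<94],.036),(e[e[:,0]>103],.018)):
    A=np.array([onz(C,(a,r),z)[:2] for r,a,b in sl]);B=np.array([onz(C,(b,r),z)[:2] for r,a,b in sl])
    for n,P in(("L",A),("R",B)):
        v=np.polyfit(P[:,1],P[:,0],1); print(z,n,"dir",np.degrees(np.arctan2(1,v[0])).round(1))
    mid=(A+B)/2; print("mid first/last",((mid[[0,-1]]-t[:2])@M*1000).round(1).tolist(),"width",np.linalg.norm(A-B,axis=1).mean().round(4))
ys=np.nonzero(m)[0]
f,n=onz(C,(266,ys.min()-.5),.036)[:2],onz(C,(262,ys.max()+.5),.018)[:2]
print("len",np.linalg.norm(f-n),"centre",((f+n)/2).round(4),"tool",(((f+n)/2-t[:2])@M*1000).round(1))
```

```text
[[66.0, 248.5, 282.5], [69.0, 248.5, 283.5], [72.0, 247.5, 283.5], [75.0, 247.5, 282.5], [78.0, 247.5, 282.5], [81.0, 247.5, 282.5], [84.0, 246.5, 282.5], [87.0, 246.5, 282.5], [90.0, 246.5, 282.5], [93.0, 246.5, 281.5], [96.0, 246.5, 281.5], [99.0, 246.5, 281.5], [102.0, 246.5, 279.5], [105.0, 246.5, 279.5], [108.0, 246.5, 278.5], [111.0, 246.5, 278.5], [114.0, 245.5, 278.5], [117.0, 245.5, 278.5], [120.0, 245.5, 277.5], [123.0, 245.5, 277.5], [126.0, 244.5, 277.5], [129.0, 252.5, 276.5]]
0.036 L dir 72.6
0.036 R dir 76.7
mid first/last [[91.0, 9.4], [70.1, 8.3]] width 0.0289
0.018 L dir 83.7
0.018 R dir 73.1
mid first/last [[59.5, 8.0], [38.5, 9.5]] width 0.0282
len 0.05676743537378654 centre [0.4396 0.3078] tool [64.6  8.5]
```

>>> step_arm(
  targets="32 4 30 2.2; 64.5 8.5 65 2.2; 64.5 8.5 110 2.2; 64.5 8.5 150 2.2; 64.5 8.5 173 2.2; 64.5 8.5 181 2.2; 64.5 8.5 181 2.2; 64.5 8.5 181 2.2",
)

```text
t: 30.4
tcp_pos: [0.4401, 0.3084, 0.0089]
tool_rot: [0.79, 0.613, 0.001, 0.0]
force: [0.2, 0.2, 0.4]
finger_gap: 0.999
gripper_force: 0.0
```

>>> step_arm(
  targets="0 0 0 0; 0 0 0 0; 0 0 0 0; 0 0 0 0; 0 0 0 0; 0 0 0 0; 0 0 0 0",
  gripper=1,
  squeeze=60,
)

```text
t: 31.1
tcp_pos: [0.4396, 0.3083, 0.0089]
tool_rot: [0.79, 0.613, 0.001, 0.0]
force: [-0.6, -0.5, 5.9]
finger_gap: 0.335
gripper_force: 59.0
```

>>> step_arm(
  targets="0 0 -40 0; 0 0 -85 0; 0 0 -115 0; 0 0 -115 0; 0 0 -115 0; 0 0 -115 0",
)

```text
t: 31.7
tcp_pos: [0.4376, 0.3073, 0.1212]
tool_rot: [0.79, 0.613, -0.002, -0.001]
force: [-0.7, 0.1, -4.5]
finger_gap: 0.338
gripper_force: 60.9
```

Run:
```python
from h import *
goto([.6346,.0404,.125],-12.2); goto([.625,-.01,.125],-12.2)
```

```text
shift [-209.8  257.    -4.2] turn -2.1 q6 37.4 tilt [-0.004 -0.002 -1.   ] t 31.7
shift [-261.   260.1   -4.1] turn -2.1 q6 37.4 tilt [-0.004 -0.002 -1.   ] t 31.7
```

>>> step_arm(
  targets="-35 35 -4 -2.1; -70 70 -4 -2.1; -105 105 -4 -2.1; -140 140 -4 -2.1; -175 175 -4 -2.1; -210 210 -4 -2.1; -240 240 -4 -2.1; -259 260 -4 -2.1; -259 260 -4 -2.1; -259 260 -4 -2.1; -259 260 -4 -2.1; -259 260 -4 -2.1",
)

```text
t: 32.9
tcp_pos: [0.6257, -0.0058, 0.1259]
tool_rot: [0.778, 0.628, -0.001, -0.001]
force: [0.3, 0.7, -4.2]
finger_gap: 0.334
gripper_force: 60.9
```

>>> step_arm(
  targets="0 0 0 0; 0 0 0 0; 0 0 0 0",
)

```text
t: 33.2
tcp_pos: [0.627, -0.0067, 0.1271]
tool_rot: [0.778, 0.628, 0.0, 0.0]
force: [0.1, 0.4, -4.3]
finger_gap: 0.338
gripper_force: 60.9
```

Run:
```python
from h import *
im,C=look("block probe".split(),"w13.png",.02)
line(im,C,range(75,180,4),235,275)
goto([.6347,.0403,.0189])
```

```text
t 33.2 tcp [ 0.627  -0.0067  0.1271] yaw 77.82
block 0.79 bbox 215 194 297 322 pos [254.2 253.6] ground [ 0.616  -0.0588  0.02  ] col [198. 196. 202.]
probe 0.74 bbox 225 0 276 23 pos [249.9  10. ] ground [0.6505 0.114  0.02  ] col [232. 232. 234.]
27 dir 77.72 x at y=-.2,-.042,.12: [0.5827, 0.6171, 0.6523]
shift [ 48.   -2.6 108.2] turn 0 q6 1.4 tilt [ 0. -0. -1.] t 33.35
```

View pics/w13.png

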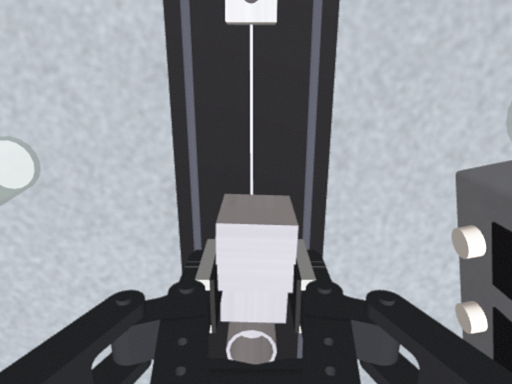

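The gauge is held straight with its far top edge at row 225 and near edge at row 322. The probe foot's near edge is at row 23 and the line at column 251.

Run:
```python
from h import *
s=manip.sense(); C=cal("wrist",s); t=np.array(s["tcp_pos"]); M=R.from_quat(s["tool_rot"]).as_matrix()[:2,:2]; g=cv2.imread("pics/w13.png").mean(2)
c=g[:,250]; print([ (r,int(c[r])) for r in range(190,330,2)])
u=np.array([np.cos(np.radians(77.8)),np.sin(np.radians(77.8))])
z0=t[2]-.0089
def T(p): return ((p[:2]-t[:2])@M*1000).round(1)
print("far top edge",[ (r,T(onz(C,(256,r),z0+.036))) for r in(224,226,228)]); print("near low edge",T(onz(C,(254,321),z0+.018)))
print("width",T(onz(C,(216,228),z0+.036)),T(onz(C,(298,228),z0+.036)))
print("foot edge",T(onz(C,(251,22.5),.02)), (onz(C,(251,22.5),.02)[:2]+.017*u).round(4))
```

```text
[(190, 172), (192, 172), (194, 138), (196, 122), (198, 124), (200, 123), (202, 122), (204, 122), (206, 122), (208, 124), (210, 122), (212, 122), (214, 121), (216, 120), (218, 122), (220, 122), (222, 119), (224, 186), (226, 224), (228, 221), (230, 221), (232, 219), (234, 221), (236, 222), (238, 224), (240, 226), (242, 224), (244, 225), (246, 224), (248, 224), (250, 223), (252, 225), (254, 226), (256, 224), (258, 225), (260, 227), (262, 225), (264, 224), (266, 224), (268, 225), (270, 227), (272, 226), (274, 225), (276, 224), (278, 224), (280, 222), (282, 224), (284, 224), (286, 223), (288, 223), (290, 224), (292, 224), (294, 226), (296, 224), (298, 225), (300, 224), (302, 224), (304, 224), (306, 223), (308, 223), (310, 224), (312, 223), (314, 224), (316, 224), (318, 223), (320, 225), (322, 160), (324, 120), (326, 120), (328, 119)]
far top edge [(224, array([28.,  1.])), (226, array([27.2,  1. ])), (228, array([26.4,  1. ]))]
near low edge [-27.3   0.2]
width [ 26.4 -13.5] [26.4 16.2]
foot edge [115.5  -1.8] [0.6534 0.1228]
```

>>> step_arm(
  targets="24 -1.5 0 0; 47.4 -3.2 10 0; 47.4 -3.2 45 0; 47.4 -3.2 80 0; 47.4 -3.2 98 0; 47.4 -3.2 104 0; 47.4 -3.2 104 0; 47.4 -3.2 104 0; 47.4 -3.2 104 0",
)

```text
t: 34.25
tcp_pos: [0.6354, 0.0395, 0.0246]
tool_rot: [0.778, 0.628, 0.001, 0.001]
force: [-0.2, 0.1, -3.7]
finger_gap: 0.338
gripper_force: 60.8
```

>>> step_arm(
  targets="0 0 1 0; 0 0 2 0; 0 0 3 0; 0 0 4 0; 0 0 4 0; 0 0 4 0",
)

```text
t: 34.85
tcp_pos: [0.634, 0.0397, 0.019]
tool_rot: [0.778, 0.628, -0.0, 0.0]
force: [-0.2, -0.3, -2.8]
finger_gap: 0.334
gripper_force: 61.0
```

>>> step_arm(
  targets="0 0 0.7 0; 0 0 1.4 0; 0 0 1.4 0; 0 0 1.4 0",
)

```text
t: 35.25
tcp_pos: [0.634, 0.0397, 0.0189]
tool_rot: [0.778, 0.628, 0.0, 0.0]
force: [-2.4, -0.6, 5.8]
finger_gap: 0.338
gripper_force: 62.2
```

>>> step_arm(
  targets="0 0 -0.5 0; 0 0 -0.5 0; 0 0 -0.5 0; 0 0 -0.5 0; 0 0 -20 0; 0 0 -65 0; 0 0 -110 0; -30 0 -155 0; -60 0 -200 0; -80 0 -245 0; -90 0 -290 0; -90 0 -330 0",
  gripper=0,
)

```text
t: 36.45
tcp_pos: [0.6146, -0.0501, 0.35]
tool_rot: [0.779, 0.627, 0.0, 0.001]
force: [0.6, 1.0, -0.7]
finger_gap: 1.001
gripper_force: 0.0
```

>>> step_arm(
  targets="0 0 0 0; 0 0 0 0; 0 0 0 0; 0 0 0 0; 0 0 0 0",
)

```text
t: 36.95
tcp_pos: [0.6143, -0.0478, 0.3456]
tool_rot: [0.778, 0.628, -0.001, -0.001]
force: [0.0, 0.1, -0.6]
finger_gap: 1.003
gripper_force: 0.0
```

Run:
```python
from h import *
im,C=look("block cup dish probe wiper".split(),"w14.png",.01)
a=cv2.imread("pics/w14.png")[0:280,150:360]; a=cv2.resize(a,None,fx=2.1,fy=2.1,interpolation=3)
sc=snap("scene"); b=cv2.resize(sc[170:270,140:320,::-1],None,fx=1.9,fy=1.9,interpolation=3)
o=np.zeros((588,441+342,3),np.uint8); o[:a.shape[0],:441]=a; o[:190,441:]=b[:190,:342]; cv2.imwrite("pics/chk.png",o)
```

```text
t 36.95 tcp [ 0.6143 -0.0478  0.3456] yaw 77.79
block 0.61 bbox 243 50 269 97 pos [255.6  72.4] ground [0.6346 0.0427 0.01  ] col [186. 184. 195.]
cup 0.57 bbox 242 185 270 219 pos [257.1 204. ] ground [ 0.5981 -0.1368  0.01  ] col [144. 141. 146.]
dish 0.82 bbox 235 121 276 164 pos [255.3 143.3] ground [ 0.6144 -0.0486  0.01  ] col [238. 238. 237.]
dish 0.38 bbox 75 77 132 123 pos [105.3 100.9] ground [0.4288 0.0501 0.01  ] col [178. 184. 186.]
probe 0.77 bbox 243 0 270 16 pos [255.1   4.5] ground [0.6508 0.1211 0.01  ] col [204. 205. 210.]
wiper 0.65 bbox 237 241 275 261 pos [257.6 251.6] ground [ 0.5826 -0.2128  0.01  ] col [93. 92. 90.]
```

View pics/chk.png

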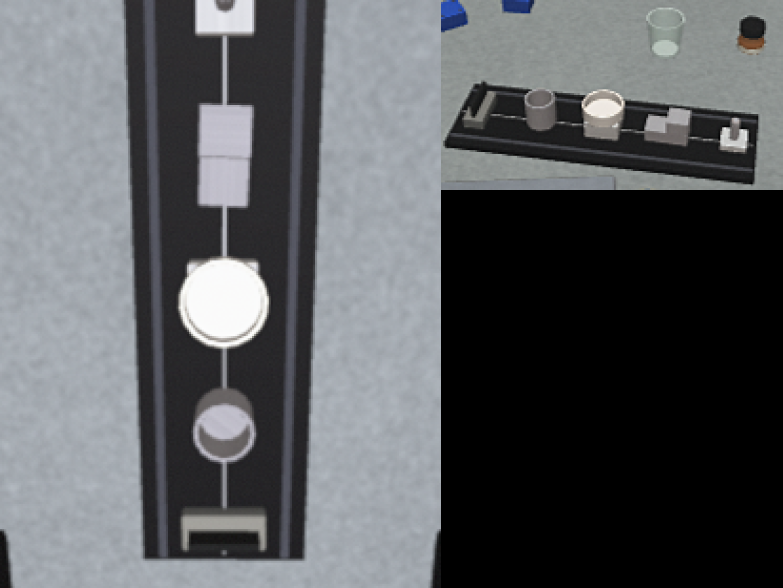

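The check picture shows all pieces upright in line, evenly spaced. I do a final numeric check along the line.

Run:
```python
from h import *
s=manip.sense(); C=cal("wrist",s); u=np.array([np.cos(np.radians(77.8)),np.sin(np.radians(77.8))]); v=np.array([u[1],-u[0]])
im=cv2.imread("pics/w14.png"); g=im.mean(2)
X=lambda c,r:(150+(c)/2.1-.25,r/2.1-.25)
L=onz(C,X(225,240),.01)[:2]
def S(n,c,r,z):
    p=onz(C,X(c,r),z)[:2]-L; print(n,"along",(p@u*1000).round(1),"lat",(p@v*1000).round(1))
S("foot near edge",225,34.5,.02); S("block far",226,104,.046); S("block near",223,206,.028)
S("dish top",224,256.5,.053);S("dish bottom",224,348,.053);S("dish L",179,302,.053);S("dish R",268.5,302,.053); S("riser far edge",223,261.5,.035);S("riser L",188,264,.035);S("riser R",258,264,.035)
S("cup far",225,402,.05);S("cup near",225,462,.05);S("cup L",193,432,.05);S("cup R",256,432,.05)
S("wiper front",224,510,.026); S("stage end",224,559,.01); S("line hi",224.5,70,.01); S("line lo",224.3,490,.01)
```

```text
foot near edge along 119.1 lat -0.2
block far along 78.7 lat 0.2
block near along 21.9 lat -1.4
dish top along -6.4 lat -0.9
dish bottom along -62.1 lat -0.8
dish L along -33.6 lat -28.2
dish R along -33.6 lat 26.2
riser far edge along -11.2 lat -1.4
riser L along -12.7 lat -23.2
riser R along -12.7 lat 20.4
cup far along -98.0 lat -0.1
cup near along -139.1 lat -0.1
cup L along -118.3 lat -20.8
cup R along -118.3 lat 19.9
wiper front along -185.0 lat -0.6
stage end along -232.7 lat -0.4
line hi along 101.3 lat -0.4
line lo along -176.8 lat -0.3
```

```bash
python3 -c "
from station import manip
print(manip.sign_off())"
```

```text
the job is handed in; nothing more can be done
None
```

The job is handed in: the riser with the dish on top, the purge cup and the height gauge all stand upright on the stage's centre line, each within about 2 mm of its asked position in the last picture, and I did not touch the jar, beaker or bottle.

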